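# Weigh the doll blanks and seat the ballasted one

## Task

One of the two look-alike wooden doll blanks has a metal slug hidden in it: stand one of them gently on the empty pan of the balance, let go, and see from the beam whether it outweighs the brass reference weight. Then put the heavy blank upright in the blue socket of the carving stand, its tenon fully home in the hole, and stand the light one upright in the plywood tray. The socket block may be clamped off-centre on its rails, so feel for the hole with a light touch, do not force or knock over anything, and leave the jar, the finished doll and the chisel alone.

Things in the scene. Friction and masses are not known exactly. Their poses are not given: they have to be found in the camera images.
- blank_1: turned light-wood doll blank with two thin red bands, 72 mm tall. Origin: centre of its underside, z up its axis. From the bottom: tenon 28 mm in diameter, 14 mm long; straight barrel 44 mm in diameter, 14 to 54 mm up; domed top. Starts upright on its tenon. Weighs about 0.10 kg (light) or 0.26 kg (heavy); which one is heavy cannot be seen
- blank_2: second doll blank, same shape, size and looks as blank_1; one of the two is heavy, the other light
- balance: beam balance, fixed; origin: centre of its base's underside. Black base 70 x 170 x 18 mm (x, y, z), brass beam along y, pivot 75 mm up. Goods pan at its +y end, 110 mm from the middle; the -y pan carries a brass reference weight (outweighed by about 0.18 kg). Pans: flat steel discs, 80 mm in diameter, always level
- beam (a joint): tilt of the balance beam in rad: 0 = goods pan up on its stop (empty, or a light blank on it), 0.24 = goods pan down on its stop (a heavy blank on it). It swings over within about 1 s of letting go
- pan_top (a point): centre of the goods pan's upper face; about 107 mm above the table when up, 81 mm when down. It yields downwards under a load of about 1.8 N; more than 20 N would harm the pivot
- stand: carving stand, fixed; origin: centre of its underside. Wooden base 110 x 150 mm (x, y), 15 mm thick, two steel rails along y (tops 31 mm up), and between them the blue socket block, 74 x 90 mm, with a round upright hole in its middle, 32 mm in diameter, 17 mm deep, 3 mm chamfer. Rigid: more than 30 N of pressing would damage it
- stand_deck (a point): point at the height of the block's flat top, 45 mm above the stand's origin, axes as the stand's. The hole is at x = 0 here, but the block is clamped anywhere from -10 to +10 mm along y: this offset is not measured. A blank that is home rests with its shoulder on the block's top, its origin 14 mm below this point's height
- tray: fixed open plywood tray 130 x 130 x 25 mm, wall and floor 5 mm thick; origin: centre of its underside
- ink_jar: amber glass ink jar with black lid, 52 mm in diameter, 55 mm tall; origin: centre of its underside; to be left alone
- finished_doll: finished red doll with brass bands, same shape as the blanks, 44 mm in diameter, 72 mm tall; origin: centre of its underside; to be left alone
- chisel: carving tool with red handle, 170 mm long, lying on the desk along its x axis; to be left alone
Mind the look-alikes: they are no part of the job. Of the things that look like the stand, the smaller one is meant.

How it is judged:
On the way:
1. one blank stands on the goods pan by itself, released and steady (((contact force between blank_1 and balance above 0.4 N and contact force between the fingers and blank_1 below 0.1 N and contact force between the fingers and balance below 0.1 N and angle between blank_1's own z axis and vertical below 0.15 rad and linear speed of blank_1 below 0.02 m/s) or (contact force between blank_2 and balance above 0.4 N and contact force between the fingers and blank_2 below 0.1 N and contact force between the fingers and balance below 0.1 N and angle between blank_2's own z axis and vertical below 0.15 rad and linear speed of blank_2 below 0.02 m/s))), for 0.4 s.
At the end, for the whole second after the job is handed in: The heavy blank stands upright (within 0.1 rad) with its tenon in the socket hole, shoulder within 3 mm of the block's top; the light blank stands upright (within 0.15 rad) on the tray's floor; both at rest; the pan is empty and up again (x of blank_1 in the frame of stand between -0.005 and 0.005 m and y of blank_1 in the frame of stand between -0.015 and 0.015 m and z of blank_1 in the frame of stand between 0.026 and 0.034 m and angle between blank_1's own z axis and vertical below 0.1 rad and linear speed of each of blank_1, blank_2 below 0.02 m/s and x of blank_2 in the frame of tray between -0.06 and 0.06 m and y of blank_2 in the frame of tray between -0.06 and 0.06 m and z of blank_2 in the frame of tray between 0 and 0.012 m and angle between blank_2's own z axis and vertical below 0.15 rad and value of joint beam below 0.03 rad); the robot touches nothing.
It fails at once if a blank is pressed on the balance with more than 20 N (contact force between any of blank_1, blank_2 and balance above 20 N).
It fails at once if a blank is pressed on the carving stand with more than 30 N (contact force between any of blank_1, blank_2 and stand above 30 N).
It fails at once if the gripper or arm pushes the balance or the carving stand with more than 10 N (contact force between any of the fingers, the arm and balance above 10 N or contact force between any of the fingers, the arm and stand above 10 N).
It fails at once if a blank is knocked over (angle between any of blank_1, blank_2's own z axis and vertical above 0.8 rad).
It fails at once if the jar, the finished doll or the chisel is moved by more than 20 mm (distance of any of ink_jar, finished_doll, chisel from where it was at the start of the episode above 0.02 m).
It also fails if it takes over 64 s, if anything falls off the work surface, if the arm or the gripper's body presses on something with over 40 N, if the wrist force passes 120 N, or if a joint passes its speed limit or range.

## Robot

A 6-joint arm with a two-finger parallel gripper is mounted at the origin on the work surface. World frame = base frame: x ahead of the robot, y to its left, z up, the work surface at z = 0. Lengths are in m, angles in rad, forces in N, time in s.
With the tool pointing down it reaches from about 0.35 to 0.975 m from the base axis. Payload 7.1 kg.
Tool frame: the origin (TCP) lies at the very end of the fingers, on their centre line; the grasp point (between the pads) lies behind it (ctrl.pinch_z is the z of the grasp point in the tool frame, in m); z points along the fingers, y is the line along which they close (so a half turn about z gives the same grasp; the last joint's range is limited). The gripper opens to 88 mm and grips with 3 to 60 N. Pads are 20 mm wide; open, the fingers measure 115 mm over their backs; the gripper's body (75 mm by 178 mm) begins 61 mm behind the grasp point.
Start: joints at [1.278, 0.423, 1.63, -0, 1.089, -0.019], TCP at [0.169, 0.602, 0.2] pointing down, gripper open.
Joint ranges: [-3, 3], [-0.9, 2.11], [0.09, 2.58], [-1.31, 4.45], [0.11, 2.69], [-2.54, 2.54]. Speed limits (rad/s): [2.39, 2.39, 3.01, 3.14, 3.14, 3.14].

## Interface

Orientations are given as [roll, pitch, yaw] about the fixed x, y, z axes, in that order (R = Rz(yaw) Ry(pitch) Rx(roll)).
In Python, from rig import ctrl gives the robot as it stands. The module is installed in compiled form; this text tells all that it offers.
- The arm moves only by the tool apply_moves, never from a script. Its arguments are lists of equal length, an entry for each row: "translation": the shift along the world's x, y, z in units of 100 mm (1.0 is 100 mm), a list of three; "twist": the turn, a rotation vector about the world's x, y, z in units of 45 degrees (1.0 is 45 degrees), a list of three; "jaw": the opening, from -1 (shut) to 1 (fully open). In form: {"translation": [[x, y, z], ...], "twist": [[wx, wy, wz], ...], "jaw": [jaw, ...]}. A call has 1 to 8 rows; each row is the pose to reach, as a shift and turn from the pose commanded when the call began; what a row does not reach only later rows make up. A row lasts 1/10 s, in which the tool goes at most 50 mm and 8.59 degrees, less where a joint would pass 70% of its speed; a pose out of reach is approached as far as the arm can. A call with a number of a shift or a turn outside -1 to 1 is refused whole. A call with a gripper value outside its range is refused whole. The fingers move at their own pace and stop on an object; "squeeze" is the grip in N (left out, the last holds). Time passes only in rows, so rows that repeat a pose let the fingers close. It gives the time, the measured TCP pose, the force, the opening and the grip force at its end, in the units of the state.
- ctrl.get_obs(): the state, without advancing time (a new reading comes with each control period).
- ctrl.get_image(name): name is "side" or "top"; returns the picture (480x640x3 uint8, blue, green, red); there is no depth.
- ctrl.camera_params(name): a dict with "camera_matrix" (3x3 intrinsics, pixels), "view" (4x4, takes a point from world to camera coordinates). Camera axes: x right, y up, looking along -z (the intrinsics and any distortion apply to the point x, -y, -z); pixel columns grow to the right and rows downward; lengths in m; the calibration is good to about 2 mm. A picture is of the moment at which its call begins. camera_params takes no time and is no camera call.
- ctrl.sign_off(): hands the job in; it is judged then, once.
The state is a dict: "t": time; "joint_pos": joint angles; "qd": joint speeds; "tau": joint torques, N m; "ee_pos": TCP position; "tcp_rot": TCP orientation; "ft_force": force on the tool from outside, world axes, zero at the start; "ft_torque": the same for the moment, N m; "gripper_width": opening from 0.0 (shut) to 1.0 (fully open); "finger_force": force on a finger pad.
Only numpy, scipy, OpenCV 4.12 (cv2) and the standard library are available. Lean on these libraries where they do the work, as an engineer would, in place of code of your own. Each camera call takes 0.05 s, during which the arm holds its last target. There are 200 camera calls.

## Working session

There is one attempt and no reset: what is moved stays moved. The work goes in short steps, Python scripts to look and compute and a tool call to move; the robot and the scene stay as the last step left them, time stands still between calls to the robot, and variables do not carry over. Pictures are saved under pics/ and viewed, at most 10 in all, crops included, and the job is handed in when it is done.

Besides the shell and the picture viewer there is one more tool, called after ">>>" as name(argument=value, ...) on one line, values as JSON. apply_moves: Moves the arm, as the interface text tells. Its arguments: {"type":"object","properties":{"translation":{"type":"array","items":{"type":"array","items":{"type":"number","minimum":-1,"maximum":1}}},"twist":{"type":"array","items":{"type":"array","items":{"type":"number","minimum":-1,"maximum":1}}},"jaw":{"type":"array","items":{"type":"number"}},"squeeze":{"type":"number"}},"required":["translation","twist","jaw"]}

```bash
mkdir -p pics && python3 - <<'E'
from rig import ctrl
import cv2
for n in("side","top"):
    cv2.imwrite(f"pics/{n}0.png",ctrl.get_image(n)); p=ctrl.camera_params(n); print(n,p)
print(ctrl.get_obs(), ctrl.pinch_z)
E
```

```text
side {'camera_matrix': array([[443.26830462,   0.        , 320.75664151],
       [  0.        , 443.26830462, 232.17092071],
       [  0.        ,   0.        ,   1.        ]]), 'view': array([[ 0.93048873, -0.36553021,  0.02404975, -0.46989649],
       [ 0.15663053,  0.45634619,  0.87590812, -0.15596831],
       [-0.33114589, -0.81125571,  0.48187818, -0.83973807],
       [ 0.        ,  0.        ,  0.        ,  1.        ]])}
top {'camera_matrix': array([[493.0763187 ,   0.        , 313.77485088],
       [  0.        , 493.0763187 , 225.1606669 ],
       [  0.        ,   0.        ,   1.        ]]), 'view': array([[-0.01208811, -0.99962789,  0.02445338, -0.00693912],
       [ 0.99218273, -0.00895319,  0.12447198, -0.49269868],
       [-0.12420673,  0.02576685,  0.99192175, -1.06485678],
       [ 0.        ,  0.        ,  0.        ,  1.        ]])}
{'t': 0.1, 'joint_pos': array([ 1.27801588e+00,  4.23736370e-01,  1.63056371e+00,  3.13555462e-05,
        1.08858343e+00, -1.90056703e-02]), 'qd': array([-0.0008838 , -0.00216592, -0.0020802 , -0.00017497,  0.00032987,
        0.00033257]), 'tau': array([-2.32211937e-05, -5.45617318e+01, -2.74324715e+01,  6.44428516e-02,
        1.89601060e-02, -5.61217121e-05]), 'ee_pos': array([0.16880558, 0.60125442, 0.19891655]), 'tcp_rot': array([-3.14030255e+00, -5.22884772e-05,  2.86780328e+00]), 'ft_force': array([ 0.1365926 , -0.11389464, -0.0648338 ]), 'ft_torque': array([ 0.06380932,  0.01987592, -0.06612433]), 'finger_force': 0.0, 'gripper_width': 1.0006302564977245} -0.0187
```

View pics/side0.png

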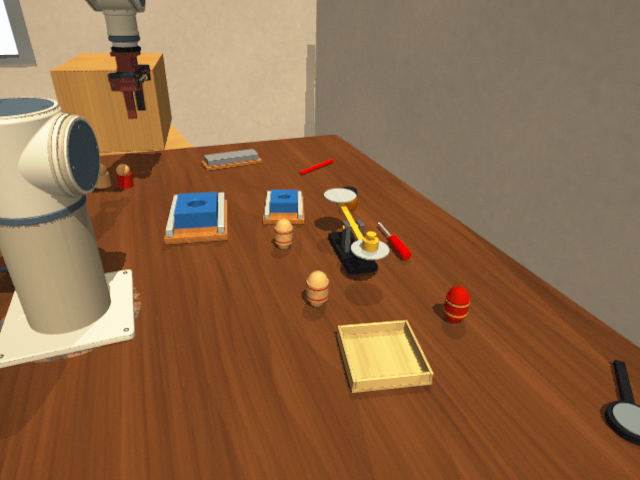

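View pics/top0.png

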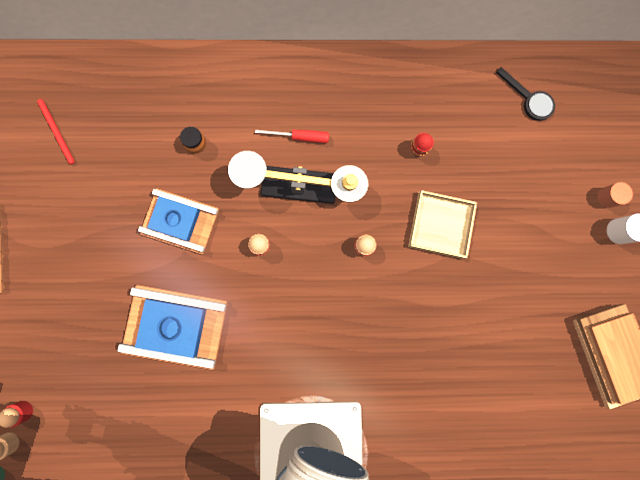

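Candidates for a blank: top pixels (258,244) and (366,245). These are light wood with two thin red bands. Look-alikes are the finished red doll (422,145) and the dolls at far left (10,418) and (8,446). For the stand, I choose the smaller blue one at (178,220), not the larger one at (173,328). The tray is at (442,225), the goods pan at (247,170), and the loaded pan at (349,183). I'll check these in close crops.

```bash
cat > h.py <<'E'
import cv2, numpy as np
from rig import ctrl
def crop(src,out,x0,y0,w,h,s):
    im=cv2.imread(src) if isinstance(src,str) else src
    c=cv2.resize(im[y0:y0+h,x0:x0+w],None,fx=s,fy=s,interpolation=cv2.INTER_CUBIC)
    for x in range((x0+9)//10*10,x0+w,10):
        cv2.line(c,(int((x-x0+.5)*s),0),(int((x-x0+.5)*s),6 if x%50 else 16),(255,255,255),1)
        if x%20==0: cv2.putText(c,str(x),(int((x-x0)*s)-10,26),0,.35,(255,255,255),1)
    for y in range((y0+9)//10*10,y0+h,10):
        cv2.line(c,(0,int((y-y0+.5)*s)),(6,int((y-y0+.5)*s)),(255,255,255),1)
        cv2.putText(c,str(y),(8,int((y-y0+.5)*s)+4),0,.35,(255,255,255),1)
    cv2.imwrite(out,c)
def ray(n,u,v):
    p=ctrl.camera_params(n);K=p["camera_matrix"];V=p["view"]
    d=np.array([(u-K[0,2])/K[0,0],-(v-K[1,2])/K[1,1],-1.]);R=V[:3,:3]
    return -R.T@V[:3,3],R.T@d
def at(n,u,v,z):
    o,d=ray(n,u,v);return o+d*(z-o[2])/d[2]
def tri(a,b):
    (o1,d1),(o2,d2)=ray("top",*a),ray("side",*b)
    s=np.linalg.lstsq(np.c_[d1,-d2],o2-o1,rcond=None)[0]
    p,q=o1+s[0]*d1,o2+s[1]*d2
    return (p+q)/2,np.linalg.norm(p-q)
def proj(n,P):
    p=ctrl.camera_params(n);K=p["camera_matrix"];c=(p["view"]@np.r_[P,1])[:3];c=c*[1,-1,-1]
    q=K@c;return q[:2]/q[2]
E
python3 - <<'E'
from h import *
crop("pics/top0.png","pics/c1.png",135,125,195,145,4)
crop("pics/side0.png","pics/c2.png",258,170,160,145,4)
E
```

```text
(no output)
```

View pics/c1.png

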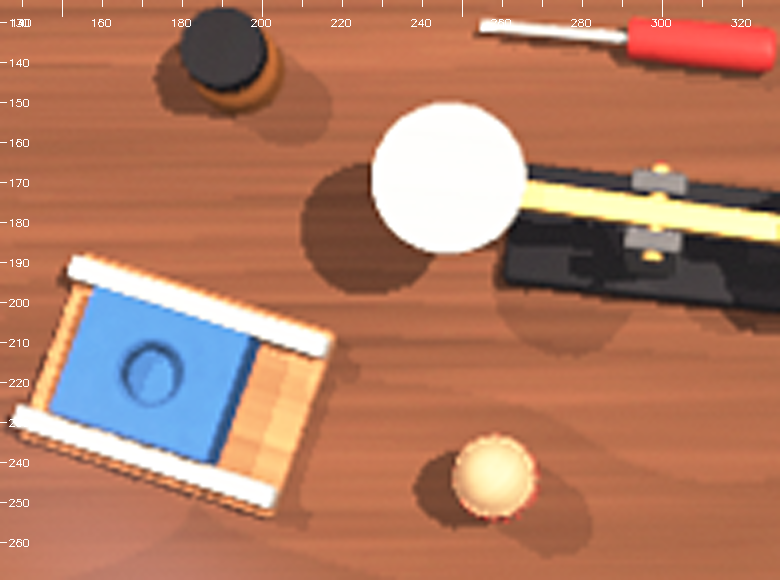

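View pics/c2.png

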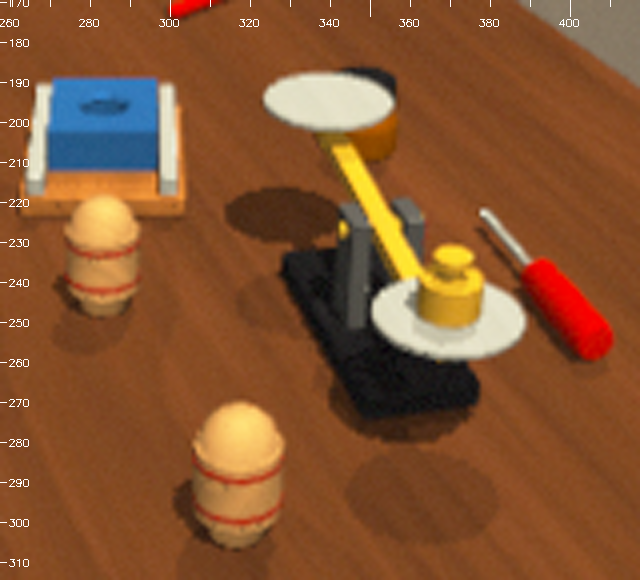

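Both blanks have red bands and light wood. Blank A is at top (258.4,243.9) and side (283.4,218–248); blank B is at side (317.4,270–306). The hole rim centre is top (172.5,218.0), side (284.1,195.9). The goods pan is empty and up, centred at top (246.9,169.1), side (339.9,194.9). The small stand is the right one.

```bash
python3 - <<'E'
from h import *
from scipy.optimize import least_squares
print("hole",tri((172.5,218.0),(284.1,195.9)))
print("pan",tri((246.9,169.1),(339.9,194.9)))
t=cv2.imread("pics/top0.png").astype(int);s=cv2.imread("pics/side0.png").astype(int)
def bbox(im,x0,y0,x1,y1,th):
    m=((im[y0:y1,x0:x1,1]>th)).astype(np.uint8)
    n,l,st,c=cv2.connectedComponentsWithStats(m);k=1+st[1:,4].argmax();x,y,w,h,_=st[k]
    return np.array([x0+x,y0+y,x0+x+w-1,y0+y+h-1])-[.0,0,0,0]
a=np.linspace(0,2*np.pi,60,endpoint=False)
prof=[(0.014,0),(0.014,.014),(.022,.014),(.022,.054)]+[(.022*np.cos(q),.054+.018*np.sin(q)) for q in np.linspace(0,1.57,12)]
M=np.array([[r*np.cos(k),r*np.sin(k),z] for r,z in prof for k in a])
def mb(n,p):
    u=np.array([proj(n,m+p) for m in M]);return np.r_[u.min(0),u.max(0)]
for nm,tb,sb in(("A",(240,225,280,262),(262,212,300,254)),("B",(345,225,388,265),(298,262,336,312))):
    bt=bbox(t,*tb,130);bs=bbox(s,*sb,110)
    print(nm,bt,bs)
    f=lambda p:np.r_[mb("top",p)-bt,mb("side",p)-bs]
    r=least_squares(f,[.5,0,0.]);print(r.x.round(4),r.fun.round(1))
# orientation of stand, balance, tray (top view)
c=lambda x,y:(135+x/4-.4,125+y/4-.4)
p=at("top",*c(72,265),.031);q=at("top",*c(328,345),.031);print("rail1",p,q,np.degrees(np.arctan2(*(q-p)[[1,0]])))
p=at("top",*c(18,415),.031);q=at("top",*c(273,496),.031);print("rail2",p,q,np.degrees(np.arctan2(*(q-p)[[1,0]])))
p=np.mean([at("top",*k,.025) for k in((421,191),(476,201),(468,258),(410,248))],0);print("tray",p,at("top",421,191,.025)-at("top",476,201,.025))
for n,k in(("jar",(191,138)),("chisel",(292,136)),("refpan",(350,183))):print(n,at("top",*k,.06))
E
```

```text
hole (array([0.50994366, 0.29553515, 0.04730053]), np.float64(0.001880635201831186))
pan (array([0.60253136, 0.12787021, 0.10831874]), np.float64(0.0009945612934587715))
A [248. 233. 268. 253.] [263. 212. 299. 232.]Traceback (most recent call last):
  File "<stdin>", line 19, in <module>
    return func(*args, **kwargs)
    vector_fun = VectorFunction(
        fun_wrapped,
    ...<6 lines>...
        workers=workers
    )
    self.J, dct = approx_derivative(
                  ~~~~~~~~~~~~~~~~~^
        self.fun_wrapped, self.x, f0=self.f, **finite_diff_options
        ^^^^^^^^^^^^^^^^^^^^^^^^^^^^^^^^^^^^^^^^^^^^^^^^^^^^^^^^^^
    )
    ^
    J, _nfev = _dense_difference(fun_wrapped, x0, f0, h,
               ~~~~~~~~~~~~~~~~~^^^^^^^^^^^^^^^^^^^^^^^^
                             use_one_sided, method,
                             ^^^^^^^^^^^^^^^^^^^^^^
                             mf)
                             ^^^
    df = [f_eval - f0 for f_eval in f_evals]
                                    ^^^^^^^
    f = np.atleast_1d(self.fun(x, *self.args, **self.kwargs))
                      ~~~~~~~~^^^^^^^^^^^^^^^^^^^^^^^^^^^^^^
    return np.atleast_1d(self.fun(x))
                         ~~~~~~~~^^^
    return self.f(x, *self.args, **self.kwargs)
           ~~~~~~^^^^^^^^^^^^^^^^^^^^^^^^^^^^^^
  File "<stdin>", line 18, in <lambda>
  File "<stdin>", line 14, in mb
  File "h.py", line 25, in proj
    p=ctrl.camera_params(n);K=p["camera_matrix"];c=(p["view"]@np.r_[P,1])[:3];c=c*[1,-1,-1]
ValueError: time passes only in moves, steps and waits
```

```bash
sed -i 's/ctrl.camera_params(n)/cam(n)/; s/^def crop/import functools\ncam=functools.cache(lambda n:ctrl.camera_params(n))\ndef crop/' h.py && cat > fit.py <<'E'
from h import *
from scipy.optimize import least_squares
t=cv2.imread("pics/top0.png").astype(int)
def bbox(im,x0,y0,x1,y1,th):
    m=((im[y0:y1,x0:x1,1]>th)).astype(np.uint8)
    n,l,st,c=cv2.connectedComponentsWithStats(m);k=1+st[1:,4].argmax();x,y,w,h,_=st[k]
    return np.array([x0+x-.5,y0+y-.5,x0+x+w-.5,y0+y+h-.5])
a=np.linspace(0,2*np.pi,60,endpoint=False)
prof=[(0.014,0),(0.014,.014),(.022,.014),(.022,.054)]+[(.022*np.cos(q),.054+.018*np.sin(q)) for q in np.linspace(0,1.57,12)]
M=np.array([[r*np.cos(k),r*np.sin(k),z] for r,z in prof for k in a])
def mb(n,p):
    u=np.array([proj(n,m+p) for m in M]);return np.r_[u.min(0),u.max(0)]
if __name__=="__main__":
  for nm,tb,bs in(("A",(240,225,280,262),(274.1,218.3,292.6,248.6)),("B",(345,225,388,265),(305.9,270.1,328.9,306.4))):
    bt=bbox(t,*tb,130);print(nm,bt,bs)
    f=lambda p:np.r_[mb("top",p)-bt,mb("side",p)-bs]
    r=least_squares(f,[.45,0,0.]);print(r.x.round(4),r.fun.round(1))
  c=lambda x,y:(135+x/4-.4,125+y/4-.4)
  p=at("top",*c(72,265),.031);q=at("top",*c(328,345),.031);print("rail1",p,q,np.degrees(np.arctan2(*(q-p)[[1,0]])))
  p=at("top",*c(18,415),.031);q=at("top",*c(273,496),.031);print("rail2",p,q,np.degrees(np.arctan2(*(q-p)[[1,0]])))
  p=np.mean([at("top",*k,.025) for k in((421,191),(476,201),(468,258),(410,248))],0);print("tray",p,at("top",421,191,.025)-at("top",476,201,.025))
  for n,k,z in(("jar",(191,138),.055),("chisel",(292,136),.01),("chiselend",(328,137),.01),("refpan",(350,183),.09)):print(n,at("top",*k,z))
E
python3 fit.py
```

```text
A [247.5 232.5 268.5 253.5] (274.1, 218.3, 292.6, 248.6)
[0.4525 0.1107 0.0018] [-0.4  0.   0.3  0.6  0.3 -0.1  0.5  0.1]
B [355.5 233.5 376.5 254.5] (305.9, 270.1, 328.9, 306.4)
[ 0.4478 -0.1257  0.004 ] [-0.8  0.   0.6  0.5  0.3 -0.2  0.2  0.2]
rail1 [0.57269809 0.3453921  0.031     ] [0.52653456 0.20318724 0.031     ] -107.98482740573526
rail2 [0.48897798 0.37249985 0.031     ] [0.4428925  0.23221869 0.031     ] -108.18649941539448
tray [ 0.49267684 -0.30484755  0.025     ] [0.02395113 0.12446812 0.        ]
jar [0.685999   0.25733673 0.055     ]
chisel [0.70366957 0.03521945 0.01      ]
chiselend [ 0.70090937 -0.04816731  0.01      ]
refpan [ 0.57491444 -0.08880913  0.09      ]
```

>>> apply_moves(translation=[[0.57,-0.98,0],[0.57,-0.98,0],[0.57,-0.98,0]], twist=[[0,0,0],[0,0,0],[0,0,0]], jaw=[1,1,1])

```text
t: 0.4
ee_pos: [0.2268, 0.4998, 0.1988]
tcp_rot: [-3.138, 0.0, 2.866]
ft_force: [-0.6, -0.2, 0.2]
gripper_width: 1.002
finger_force: 0.0
```

>>> apply_moves(translation=[[0.57,-0.98,0],[0.57,-0.98,0],[0.57,-0.98,0]], twist=[[0,0,0],[0,0,0],[0,0,0]], jaw=[1,1,1])

```text
t: 0.7
ee_pos: [0.2839, 0.4026, 0.1993]
tcp_rot: [-3.14, -0.0, 2.865]
ft_force: [-0.3, -0.6, 0.1]
gripper_width: 1.001
finger_force: 0.0
```

>>> apply_moves(translation=[[0.57,-0.98,0],[0.57,-0.98,0],[0.57,-0.98,0]], twist=[[0,0,0],[0,0,0],[0,0,0]], jaw=[1,1,1])

```text
t: 1.0
ee_pos: [0.3412, 0.3055, 0.1996]
tcp_rot: [-3.141, 0.0, 2.865]
ft_force: [-0.1, -0.1, -0.5]
gripper_width: 1.0
finger_force: 0.0
```

>>> apply_moves(translation=[[0.57,-0.98,0],[0.57,-0.98,0],[0.57,-0.98,0]], twist=[[0,0,0],[0,0,0],[0,0,0]], jaw=[1,1,1])

```text
t: 1.3
ee_pos: [0.3987, 0.2079, 0.1998]
tcp_rot: [3.141, 0.001, 2.865]
ft_force: [0.7, -0.4, -0.1]
gripper_width: 1.003
finger_force: 0.0
```

>>> apply_moves(translation=[[0.57,-0.98,-0.5],[0.57,-0.98,-0.5],[0.57,-0.98,-0.5],[0.57,-0.98,-0.5],[0.57,-0.98,-0.5]], twist=[[0,0,0],[0,0,0],[0,0,0],[0,0,0],[0,0,0]], jaw=[1,1,1,1,1])

```text
t: 1.8
ee_pos: [0.454, 0.1126, 0.1494]
tcp_rot: [3.141, -0.001, 2.867]
ft_force: [0.5, -0.4, -0.3]
gripper_width: 0.996
finger_force: 0.0
```

>>> apply_moves(translation=[[-0.015,-0.02,0],[-0.015,-0.02,-0.4],[-0.015,-0.02,-0.8],[-0.015,-0.02,-1],[-0.015,-0.02,-1]], twist=[[0,0,0],[0,0,0],[0,0,0],[0,0,0],[0,0,0]], jaw=[1,1,1,1,1])

```text
t: 2.3
ee_pos: [0.4502, 0.1106, 0.0479]
tcp_rot: [-3.14, -0.004, 2.87]
ft_force: [-0.0, -0.4, -0.9]
gripper_width: 1.001
finger_force: 0.0
```

>>> apply_moves(translation=[[0,0,-0.2],[0,0,-0.24],[0,0,-0.24],[0,0,-0.24],[0,0,-0.24],[0,0,-0.24],[0,0,-0.24],[0,0,-0.24]], twist=[[0,0,0],[0,0,0],[0,0,0],[0,0,0],[0,0,0],[0,0,0],[0,0,0],[0,0,0]], jaw=[1,1,0.3,0.1,0,-0.1,-0.2,-0.3], squeeze=15)

```text
t: 3.1
ee_pos: [0.4526, 0.1097, 0.0258]
tcp_rot: [3.141, 0.0, 2.868]
ft_force: [-0.6, -0.2, 0.3]
gripper_width: 0.495
finger_force: 15.0
```

>>> apply_moves(translation=[[0,0,0.1],[0,0,0.4],[0,0,0.8],[0,0,1],[0,0,1],[0,0,1]], twist=[[0,0,0],[0,0,0],[0,0,0],[0,0,0],[0,0,0],[0,0,0]], jaw=[-0.3,-0.3,-0.3,-0.3,-0.3,-0.3])

```text
t: 3.7
ee_pos: [0.4524, 0.1097, 0.1258]
tcp_rot: [3.141, 0.001, 2.868]
ft_force: [-0.4, -0.6, -1.5]
gripper_width: 0.498
finger_force: 15.0
```

>>> apply_moves(translation=[[0,0,0.25],[0.2,0.05,0.3],[0.5,0.1,0.3],[0.8,0.15,0.3],[1,0.18,0.3]], twist=[[0,0,0],[0,0,0],[0,0,0],[0,0,0],[0,0,0]], jaw=[-0.3,-0.3,-0.3,-0.3,-0.3])

```text
t: 4.2
ee_pos: [0.5533, 0.1278, 0.1537]
tcp_rot: [-3.141, -0.002, 2.868]
ft_force: [0.6, -0.8, -0.5]
gripper_width: 0.494
finger_force: 15.0
```

>>> apply_moves(translation=[[0.25,0,0],[0.45,0,0],[0.5,0,0],[0.5,0,-0.05],[0.5,0,-0.1],[0.5,0,-0.1]], twist=[[0,0,0],[0,0,0],[0,0,0],[0,0,0],[0,0,0],[0,0,0]], jaw=[-0.3,-0.3,-0.3,-0.3,-0.3,-0.3])

```text
t: 4.8
ee_pos: [0.6004, 0.1275, 0.144]
tcp_rot: [-3.14, -0.003, 2.868]
ft_force: [-0.2, 0.2, -2.1]
gripper_width: 0.49
finger_force: 15.0
```

```bash
python3 - <<'E'
from h import *
print(ctrl.get_obs()['ee_pos'],ctrl.get_obs()['ft_force'])
a=ctrl.get_image("top");b=ctrl.get_image("side")
cv2.imwrite("pics/top1.png",a);cv2.imwrite("pics/side1.png",b)
crop(a,"/tmp/a.png",200,125,100,140,4);crop(b,"/tmp/b.png",295,135,100,140,4)
cv2.imwrite("pics/c3.png",np.hstack([cv2.imread("/tmp/a.png"),cv2.imread("/tmp/b.png")]))
E
```

```text
[0.60043065 0.12749255 0.14401395] [-0.16862248  0.23537411 -2.12656173]
```

View pics/c3.png

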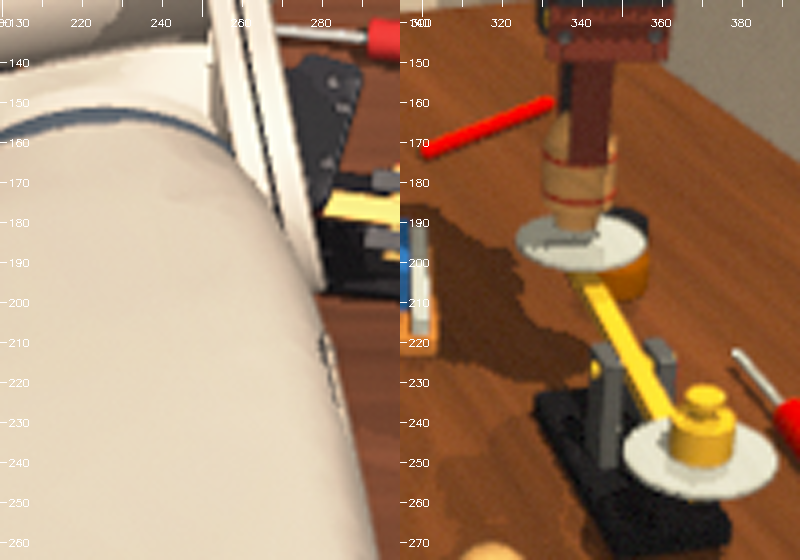

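The blank hangs upright over the pan, its tenon at side (339,191) against the pan centre at (340,195), about 11 mm clear. The arm hides it in the top view.

>>> apply_moves(translation=[[0.02,0,-0.04],[0.02,0,-0.07],[0.02,0,-0.09],[0.02,0,-0.1],[0.02,0,-0.11],[0.02,0,-0.11]], twist=[[0,0,0],[0,0,0],[0,0,0],[0,0,0],[0,0,0],[0,0,0]], jaw=[-0.3,-0.3,-0.3,-0.3,-0.3,-0.3])

```text
t: 5.5
ee_pos: [0.6044, 0.1277, 0.1345]
tcp_rot: [-3.142, -0.0, 2.868]
ft_force: [0.1, -0.4, -1.2]
gripper_width: 0.492
finger_force: 15.0
```

>>> apply_moves(translation=[[0,0,-0.01],[0,0,-0.02],[0,0,-0.02]], twist=[[0,0,0],[0,0,0],[0,0,0]], jaw=[-0.3,-0.3,-0.3])

```text
t: 5.8
ee_pos: [0.6047, 0.1277, 0.1327]
tcp_rot: [3.141, 0.0, 2.868]
ft_force: [0.3, -0.2, 0.1]
gripper_width: 0.491
finger_force: 15.0
```

```bash
python3 - <<'E'
from h import *
print(ctrl.get_obs()['ee_pos'],ctrl.get_obs()['ft_force'])
b=ctrl.get_image("side")
c0=cv2.imread("pics/side1.png")
# track pan/beam vs blank motion by template matching
def tr(x,y,w,h):
    g=lambda i:cv2.resize(i,None,fx=8,fy=8,interpolation=cv2.INTER_CUBIC)
    r=cv2.matchTemplate(g(b[y-6:y+h+6,x-6:x+w+6]),g(c0[y:y+h,x:x+w]),cv2.TM_CCOEFF_NORMED)
    _,s,_,l=cv2.minMaxLoc(r);return np.array(l)/8-6,s
print("weight",tr(358,226,28,30),"beam",tr(335,205,30,20),"blank",tr(328,162,24,24))
for z in(.14401,.133):print(proj("side",np.array([.602,.1277,z])))
E
```

```text
[0.60465119 0.12773505 0.13269557] [ 0.26236034 -0.21232399  0.07397974]
weight (array([ 0.   , -0.125]), 0.9970919489860535) beam (array([0., 0.]), 0.9978646636009216) blank (array([1.125, 4.375]), 0.882047712802887)
[340.18534826 181.48009142]
[339.98096152 185.69270616]
```

>>> apply_moves(translation=[[0,0,-0.005],[0,0,-0.005],[0,0,-0.005],[0,0,-0.005],[0,0,-0.005],[0,0,-0.005],[0,0,-0.005],[0,0,-0.005]], twist=[[0,0,0],[0,0,0],[0,0,0],[0,0,0],[0,0,0],[0,0,0],[0,0,0],[0,0,0]], jaw=[-0.3,0.05,0.15,0.3,0.6,0.7,0.7,0.7])

```text
t: 6.65
ee_pos: [0.6045, 0.1277, 0.1321]
tcp_rot: [-3.142, -0.0, 2.868]
ft_force: [-0.0, 0.0, -0.0]
gripper_width: 0.847
finger_force: 0.0
```

>>> apply_moves(translation=[[0,0,0],[0,0,0],[0,0,0],[0,0,0],[0,0,0],[0,0,0],[0,0,0],[0,0,0]], twist=[[0,0,0],[0,0,0],[0,0,0],[0,0,0],[0,0,0],[0,0,0],[0,0,0],[0,0,0]], jaw=[0.7,0.7,0.7,0.7,0.7,0.7,0.7,0.7])

```text
t: 7.45
ee_pos: [0.6045, 0.1277, 0.1321]
tcp_rot: [-3.142, 0.0, 2.868]
ft_force: [-0.0, -0.1, 0.7]
gripper_width: 0.849
finger_force: 0.0
```

```bash
python3 - <<'E'
from h import *
b=ctrl.get_image("side");cv2.imwrite("pics/side2.png",b)
crop(b,"pics/c4.png",260,130,180,140,4)
E
```

```text
(no output)
```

View pics/c4.png

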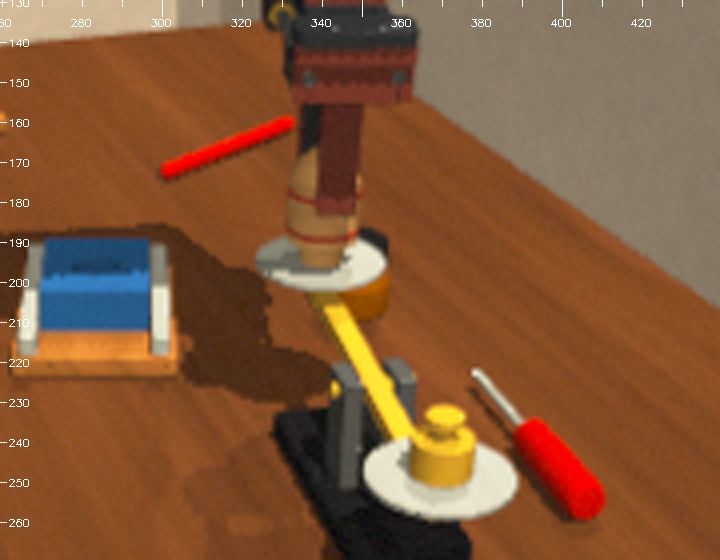

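The goods pan stayed up with the blank standing upright on it (tenon at side (340,196), reference weight unmoved at (370,246)), so blank A is the light one and goes to the tray.

>>> apply_moves(translation=[[0,0,0],[0,0,0],[0,0,0],[0,0,0],[0,0,0],[0,0,0.01],[0,0,0.05],[0,0,0.1]], twist=[[0,0,0],[0,0,0],[0,0,0],[0,0,0],[0,0,0],[0,0,0],[0,0,0],[0,0,0]], jaw=[0.3,0.1,0,-0.1,-0.3,-0.3,-0.3,-0.3])

```text
t: 8.3
ee_pos: [0.6042, 0.1277, 0.1422]
tcp_rot: [-3.141, -0.001, 2.868]
ft_force: [0.1, 0.0, -1.4]
gripper_width: 0.494
finger_force: 15.0
```

>>> apply_moves(translation=[[0,0,0.3],[0,0,0.6],[-0.1,0,0.8],[-0.3,-0.2,0.9],[-0.3,-0.5,0.9],[-0.3,-0.8,0.9],[-0.3,-1,0.9]], twist=[[0,0,0],[0,0,0],[0,0,0],[0,0,0],[0,0,0],[0,0,0],[0,0,0]], jaw=[-0.3,-0.3,-0.3,-0.3,-0.3,-0.3,-0.3])

```text
t: 9.0
ee_pos: [0.5743, 0.0262, 0.2329]
tcp_rot: [-3.142, 0.001, 2.867]
ft_force: [0.3, 0.3, -0.6]
gripper_width: 0.493
finger_force: 15.0
```

>>> apply_moves(translation=[[-0.1,-0.35,0],[-0.2,-0.7,0],[-0.27,-1,0]], twist=[[0,0,0],[0,0,0],[0,0,0]], jaw=[-0.3,-0.3,-0.3])

```text
t: 9.3
ee_pos: [0.5468, -0.0737, 0.2326]
tcp_rot: [-3.141, 0.0, 2.868]
ft_force: [0.3, 0.6, -1.0]
gripper_width: 0.492
finger_force: 15.0
```

>>> apply_moves(translation=[[-0.1,-0.35,0],[-0.2,-0.7,0],[-0.27,-1,0]], twist=[[0,0,0],[0,0,0],[0,0,0]], jaw=[-0.3,-0.3,-0.3])

```text
t: 9.6
ee_pos: [0.5198, -0.1739, 0.2326]
tcp_rot: [-3.141, 0.001, 2.867]
ft_force: [0.2, 0.8, -0.5]
gripper_width: 0.496
finger_force: 15.0
```

>>> apply_moves(translation=[[-0.1,-0.35,0],[-0.2,-0.7,0],[-0.27,-1,0],[-0.28,-1,-0.3],[-0.28,-1,-0.6],[-0.28,-1,-0.6]], twist=[[0,0,0],[0,0,0],[0,0,0],[0,0,0],[0,0,0],[0,0,0]], jaw=[-0.3,-0.3,-0.3,-0.3,-0.3,-0.3])

```text
t: 10.2
ee_pos: [0.4899, -0.2713, 0.1691]
tcp_rot: [3.14, -0.006, 2.867]
ft_force: [-0.0, 0.7, -1.7]
gripper_width: 0.494
finger_force: 15.0
```

>>> apply_moves(translation=[[0.01,-0.32,0],[0.01,-0.32,-0.3],[0.01,-0.32,-0.6],[0.01,-0.32,-0.9],[0.01,-0.32,-1],[0.01,-0.32,-1],[0.01,-0.32,-1]], twist=[[0,0,0],[0,0,0],[0,0,0],[0,0,0],[0,0,0],[0,0,0],[0,0,0]], jaw=[-0.3,-0.3,-0.3,-0.3,-0.3,-0.3,-0.3])

```text
t: 10.9
ee_pos: [0.4946, -0.3048, 0.0737]
tcp_rot: [-3.141, 0.002, 2.868]
ft_force: [1.3, 0.8, -0.7]
gripper_width: 0.493
finger_force: 15.0
```

>>> apply_moves(translation=[[0,0,-0.2],[0,0,-0.34],[0,0,-0.36],[0,0,-0.37],[0,0,-0.37]], twist=[[0,0,0],[0,0,0],[0,0,0],[0,0,0],[0,0,0]], jaw=[-0.3,-0.3,-0.3,-0.3,-0.3])

```text
t: 11.4
ee_pos: [0.4939, -0.3045, 0.0357]
tcp_rot: [-3.141, 0.001, 2.868]
ft_force: [0.2, -0.1, -1.6]
gripper_width: 0.495
finger_force: 15.0
```

>>> apply_moves(translation=[[0,0,-0.02],[0,0,-0.04],[0,0,-0.05],[0,0,-0.055],[0,0,-0.055],[0,0,-0.055]], twist=[[0,0,0],[0,0,0],[0,0,0],[0,0,0],[0,0,0],[0,0,0]], jaw=[-0.3,-0.3,-0.3,-0.3,-0.3,-0.3])

```text
t: 12.0
ee_pos: [0.4937, -0.3044, 0.0299]
tcp_rot: [-3.141, 0.0, 2.868]
ft_force: [-0.2, 0.8, 2.9]
gripper_width: 0.493
finger_force: 15.0
```

>>> apply_moves(translation=[[0,0,0.01],[0,0,0.01],[0,0,0.01],[0,0,0.01],[0,0,0.01],[0,0,0.2],[0,0,0.6],[0,0,1]], twist=[[0,0,0],[0,0,0],[0,0,0],[0,0,0],[0,0,0],[0,0,0],[0,0,0],[0,0,0]], jaw=[0.05,0.15,0.3,0.5,0.7,0.7,0.8,1])

```text
t: 12.8
ee_pos: [0.4927, -0.3038, 0.1299]
tcp_rot: [3.141, -0.002, 2.868]
ft_force: [0.6, -0.8, -0.2]
gripper_width: 0.955
finger_force: 0.0
```

>>> apply_moves(translation=[[-0.1,0.4,0.1],[-0.2,0.8,0.2],[-0.25,0.97,0.2],[-0.25,0.97,0.2]], twist=[[0,0,0],[0,0,0],[0,0,0],[0,0,0]], jaw=[1,1,1,1])

```text
t: 13.2
ee_pos: [0.4678, -0.2056, 0.1496]
tcp_rot: [3.142, -0.0, 2.87]
ft_force: [0.4, 0.2, 0.3]
gripper_width: 1.0
finger_force: 0.0
```

>>> apply_moves(translation=[[-0.1,0.4,0],[-0.2,0.8,0],[-0.21,0.81,0],[-0.21,0.81,0],[-0.21,0.81,0]], twist=[[0,0,0],[0,0,0],[0,0,0],[0,0,0],[0,0,0]], jaw=[1,1,1,1,1])

```text
t: 13.7
ee_pos: [0.4485, -0.1275, 0.1495]
tcp_rot: [-3.141, 0.001, 2.867]
ft_force: [0.3, -0.7, -0.8]
gripper_width: 1.002
finger_force: 0.0
```

```bash
python3 - <<'E'
from h import *
print(ctrl.get_obs()['ee_pos'])
b=ctrl.get_image("side");cv2.imwrite("pics/side3.png",b)
crop(b,"pics/c5.png",280,170,170,140,4)
crop(b,"pics/c5.png",280,200,180,150,4)
crop(b,"pics/c5.png",270,200,190,150,4)
E
```

```text
[ 0.44848112 -0.12753566  0.14947396]
```

View pics/side3.png

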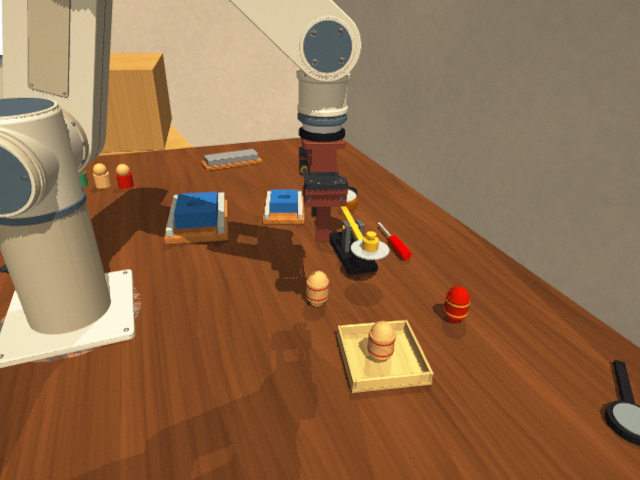

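The light blank stands upright in the tray at (382,342), and blank B is undisturbed at (317,289), below the gripper.

>>> apply_moves(translation=[[-0.007,0.018,0],[-0.007,0.018,-0.4],[-0.007,0.018,-0.8],[-0.007,0.018,-1],[-0.007,0.018,-1]], twist=[[0,0,0],[0,0,0],[0,0,0],[0,0,0],[0,0,0]], jaw=[1,1,1,1,1])

```text
t: 14.25
ee_pos: [0.4448, -0.1245, 0.0471]
tcp_rot: [3.142, -0.005, 2.867]
ft_force: [-0.1, 0.9, -0.8]
gripper_width: 1.004
finger_force: 0.0
```

>>> apply_moves(translation=[[0,0,-0.2],[0,0,-0.24],[0,0,-0.24],[0,0,-0.24],[0,0,-0.24],[0,0,-0.24],[0,0,-0.24],[0,0,-0.24]], twist=[[0,0,0],[0,0,0],[0,0,0],[0,0,0],[0,0,0],[0,0,0],[0,0,0],[0,0,0]], jaw=[1,1,0.3,0.1,0,-0.1,-0.2,-0.3], squeeze=20)

```text
t: 15.05
ee_pos: [0.4469, -0.1245, 0.0259]
tcp_rot: [3.141, 0.0, 2.868]
ft_force: [0.6, 0.3, 0.8]
gripper_width: 0.499
finger_force: 17.8
```

>>> apply_moves(translation=[[0,0,0.1],[0,0,0.4],[0,0,0.8],[0,0,1],[0,0,1],[0,0,1]], twist=[[0,0,0],[0,0,0],[0,0,0],[0,0,0],[0,0,0],[0,0,0]], jaw=[-0.3,-0.3,-0.3,-0.3,-0.3,-0.3])

```text
t: 15.65
ee_pos: [0.4465, -0.1244, 0.1256]
tcp_rot: [-3.142, 0.0, 2.868]
ft_force: [1.0, -0.5, -2.3]
gripper_width: 0.487
finger_force: 20.0
```

>>> apply_moves(translation=[[0.03,0.2,0],[0.06,0.5,0],[0.1,0.8,0],[0.12,1,0]], twist=[[0,0,0],[0,0,0],[0,0,0],[0,0,0]], jaw=[-0.3,-0.3,-0.3,-0.3])

```text
t: 16.05
ee_pos: [0.4573, -0.0229, 0.1237]
tcp_rot: [-3.141, -0.004, 2.868]
ft_force: [0.0, -0.8, -2.5]
gripper_width: 0.489
finger_force: 20.0
```

>>> apply_moves(translation=[[0.03,0.35,0],[0.06,0.7,0],[0.12,1,0]], twist=[[0,0,0],[0,0,0],[0,0,0]], jaw=[-0.3,-0.3,-0.3])

```text
t: 16.35
ee_pos: [0.4689, 0.0768, 0.1236]
tcp_rot: [-3.14, -0.004, 2.868]
ft_force: [-0.3, -0.8, -1.8]
gripper_width: 0.493
finger_force: 20.0
```

>>> apply_moves(translation=[[0.03,0.35,0],[0.06,0.7,0],[0.12,1,0]], twist=[[0,0,0],[0,0,0],[0,0,0]], jaw=[-0.3,-0.3,-0.3])

```text
t: 16.65
ee_pos: [0.4809, 0.1767, 0.1234]
tcp_rot: [-3.139, -0.004, 2.868]
ft_force: [0.3, 0.1, -2.3]
gripper_width: 0.489
finger_force: 20.0
```

>>> apply_moves(translation=[[0.1,0.35,0],[0.2,0.7,0],[0.25,1,0],[0.26,1.0,0],[0.26,1,0]], twist=[[0,0,0],[0,0,0],[0,0,0],[0,0,0],[0,0,0]], jaw=[-0.3,-0.3,-0.3,-0.3,-0.3])

```text
t: 17.15
ee_pos: [0.5073, 0.2751, 0.1234]
tcp_rot: [-3.139, -0.003, 2.869]
ft_force: [-0.6, -0.3, -2.1]
gripper_width: 0.491
finger_force: 20.0
```

>>> apply_moves(translation=[[0,0.2,0],[0,0.2,-0.2],[0,0.2,-0.4],[0,0.2,-0.4],[0,0.2,-0.4]], twist=[[0,0,0],[0,0,0],[0,0,0],[0,0,0],[0,0,0]], jaw=[-0.3,-0.3,-0.3,-0.3,-0.3])

```text
t: 17.65
ee_pos: [0.508, 0.2941, 0.0849]
tcp_rot: [-3.14, -0.002, 2.867]
ft_force: [-0.0, -0.6, -2.4]
gripper_width: 0.49
finger_force: 20.0
```

```bash
python3 - <<'E'
from h import *
o=ctrl.get_obs();print(o['ee_pos'],o['ft_force'])
b=ctrl.get_image("side");t=ctrl.get_image("top");cv2.imwrite("pics/side4.png",b);cv2.imwrite("pics/top4.png",t)
crop(t,"/tmp/a.png",130,175,100,100,4);crop(b,"/tmp/b.png",240,140,100,100,4)
cv2.imwrite("pics/c6.png",np.hstack([cv2.imread("/tmp/a.png"),cv2.imread("/tmp/b.png")]))
for z in(.045,.0473):print(at("top",172.5,218,z),at("side",284.1,195.9,z))
E
```

```text
[0.50802292 0.29411835 0.08492516] [-0.00514518 -0.57458415 -2.41163769]
[0.50935657 0.29636379 0.045     ] [0.51238171 0.30033429 0.045     ]
[0.50902885 0.29576288 0.0473    ] [0.5108918  0.29543055 0.0473    ]
```

View pics/c6.png

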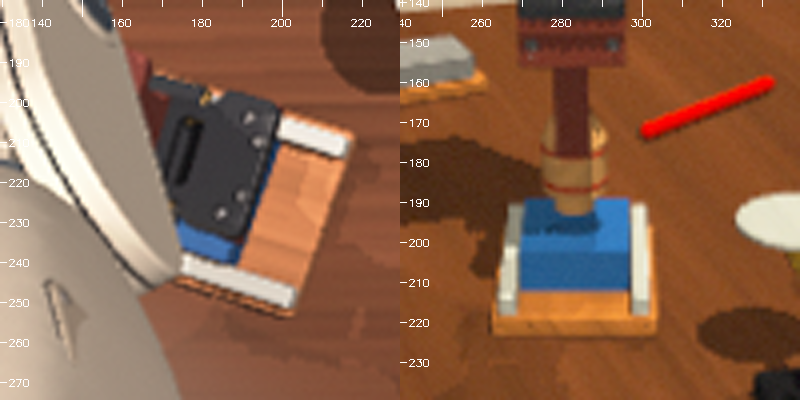

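The blank hangs upright over the small stand, its tenon at side (283.2,193) against the hole at (284.1,196). I'll shift about 2 mm in +x and y, then descend lightly.

>>> apply_moves(translation=[[0.02,0.018,0],[0.02,0.018,-0.05],[0.02,0.018,-0.09],[0.02,0.018,-0.12],[0.02,0.018,-0.13],[0.02,0.018,-0.13]], twist=[[0,0,0],[0,0,0],[0,0,0],[0,0,0],[0,0,0],[0,0,0]], jaw=[-0.3,-0.3,-0.3,-0.3,-0.3,-0.3])

```text
t: 18.35
ee_pos: [0.5105, 0.2973, 0.0722]
tcp_rot: [-3.141, -0.0, 2.868]
ft_force: [-0.4, -0.5, -2.2]
gripper_width: 0.49
finger_force: 20.0
```

>>> apply_moves(translation=[[0,0,-0.01],[0,0,-0.02],[0,0,-0.03],[0,0,-0.03]], twist=[[0,0,0],[0,0,0],[0,0,0],[0,0,0]], jaw=[-0.3,-0.3,-0.3,-0.3])

```text
t: 18.75
ee_pos: [0.5107, 0.2973, 0.0695]
tcp_rot: [-3.141, -0.0, 2.868]
ft_force: [-0.2, -0.6, -1.9]
gripper_width: 0.492
finger_force: 20.0
```

>>> apply_moves(translation=[[0,-0.01,-0.01],[0,-0.01,-0.02],[0,-0.01,-0.02]], twist=[[0,0,0],[0,0,0],[0,0,0]], jaw=[-0.3,-0.3,-0.3])

```text
t: 19.05
ee_pos: [0.5107, 0.2962, 0.0674]
tcp_rot: [-3.141, -0.0, 2.868]
ft_force: [0.3, -0.7, -2.0]
gripper_width: 0.494
finger_force: 20.0
```

>>> apply_moves(translation=[[0,0,-0.01],[0,0,-0.015],[0,0,-0.015]], twist=[[0,0,0],[0,0,0],[0,0,0]], jaw=[-0.3,-0.3,-0.3])

```text
t: 19.35
ee_pos: [0.5107, 0.2963, 0.066]
tcp_rot: [-3.141, -0.0, 2.868]
ft_force: [0.5, 0.8, -1.7]
gripper_width: 0.491
finger_force: 20.0
```

>>> apply_moves(translation=[[0,0,-0.02],[0,0,-0.04],[0,0,-0.05],[0,0,-0.05]], twist=[[0,0,0],[0,0,0],[0,0,0],[0,0,0]], jaw=[-0.3,-0.3,-0.3,-0.3])

```text
t: 19.75
ee_pos: [0.5106, 0.2962, 0.0608]
tcp_rot: [-3.141, -0.0, 2.868]
ft_force: [0.3, 0.5, -2.2]
gripper_width: 0.488
finger_force: 20.0
```

>>> apply_moves(translation=[[0,0,-0.015],[0,0,-0.03],[0,0,-0.035],[0,0,-0.035]], twist=[[0,0,0],[0,0,0],[0,0,0],[0,0,0]], jaw=[-0.3,-0.3,-0.3,-0.3])

```text
t: 20.15
ee_pos: [0.5107, 0.2962, 0.0574]
tcp_rot: [-3.141, -0.0, 2.868]
ft_force: [-0.5, 0.4, -2.1]
gripper_width: 0.492
finger_force: 20.0
```

>>> apply_moves(translation=[[0,0,-0.005],[0,0,-0.01],[0,0,-0.01]], twist=[[0,0,0],[0,0,0],[0,0,0]], jaw=[-0.3,-0.3,-0.3])

```text
t: 20.45
ee_pos: [0.511, 0.2964, 0.057]
tcp_rot: [3.141, 0.0, 2.868]
ft_force: [-0.8, -1.0, 3.8]
gripper_width: 0.487
finger_force: 20.0
```

Contact at the expected shoulder height. I'll release and retreat.

>>> apply_moves(translation=[[0,0,0.005],[0,0,0.005],[0,0,0.005],[0,0,0.005],[0,0,0.005],[0,0,0.2],[0,0,0.6],[0,0,1]], twist=[[0,0,0],[0,0,0],[0,0,0],[0,0,0],[0,0,0],[0,0,0],[0,0,0],[0,0,0]], jaw=[0.05,0.15,0.3,0.5,0.7,0.7,0.7,0.7])

```text
t: 21.25
ee_pos: [0.5101, 0.2959, 0.1569]
tcp_rot: [-3.14, -0.002, 2.868]
ft_force: [-0.1, -0.4, -0.2]
gripper_width: 0.851
finger_force: 0.0
```

>>> apply_moves(translation=[[0,0,0.4],[-0.3,0.3,0.6],[-0.6,0.6,0.6],[-1,1,0.6],[-1,1,0.6],[-1,1,0.6],[-1,1,0.6]], twist=[[0,0,0],[0,0,0],[0,0,0],[0,0,0],[0,0,0],[0,0,0],[0,0,0]], jaw=[0.7,0.7,0.7,0.7,0.7,0.7,0.7])

```text
t: 21.95
ee_pos: [0.4113, 0.3958, 0.2165]
tcp_rot: [-3.141, 0.0, 2.868]
ft_force: [0.2, 0.1, 0.4]
gripper_width: 0.85
finger_force: 0.0
```

```bash
python3 - <<'E'
from h import *
b=ctrl.get_image("side");cv2.imwrite("pics/side5.png",b)
crop(b,"pics/c7.png",240,150,200,150,4)
from fit import mb
print(mb("side",np.array([.511,.2964,.031])))
E
```

```text
[275.70787732 176.22489995 292.00558351 203.25517052]
```

View pics/c7.png

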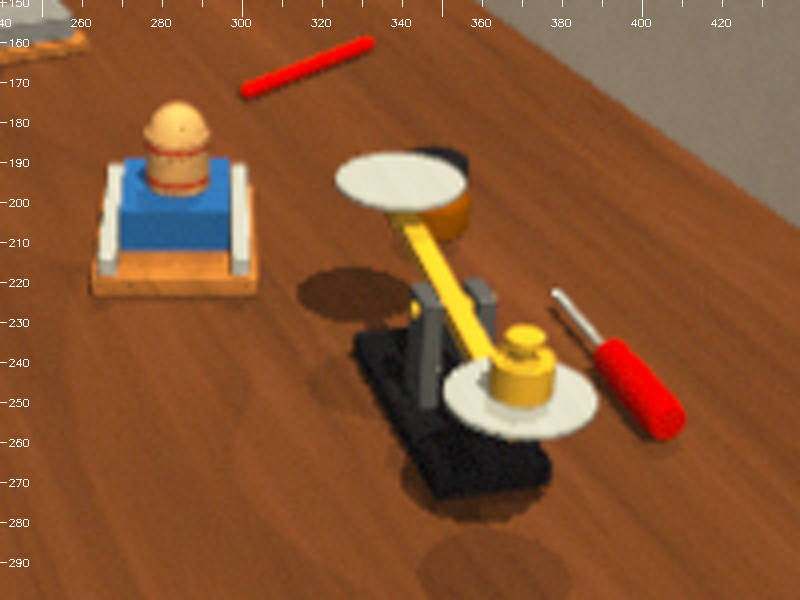

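The heavy blank sits upright at side (284,187) with its shoulder on the block and the tenon hidden. The pan is empty and up at (340,194). Handing in.

```bash
python3 -c "
from rig import ctrl
print(ctrl.sign_off())"
```

```text
the job is handed in; nothing more can be done
None
```

I weighed one blank and found it light, so it now stands upright in the tray; the heavy one is seated upright in the blue socket, the pan is empty and up, and the job was handed in at about 22 s (sign-off returned no verdict).

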